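# Load the bench shaker under its hold-down bar

### The job

Load the bench shaker for a run: lift its hold-down bar straight up out of the two open brackets and set it aside, stand the bottle of orange liquid in the wide blue cup, and stand the spray vial and the white stick tube in the two narrow cups so that the vial is to the left of the stick as you face the control panel. Then lower the bar back into both brackets over the caps. Do not disturb the amber dropper bottle or the roll-on bottle.

Things in the scene. Friction and masses are not known exactly. Their poses are not given: they have to be found in the camera images.
- shaker: white bench shaker, fixed, 160 (x) x 300 (y) mm; origin under its centre on the bench, +x to the back, +y left as one faces the control panel on its front. Platform top at z 62 mm; cups in a row at x 0, y -62, 0, 62. Steel brackets 40 (x) x 6 (y) mm at x 0, y +-133 with U slots open at the top: 16 mm wide, bottom z 147, straight to z 165, flared lips 34 mm wide inside, 45 outside, up to z 182.
- bar: loose hold-down bar, ~180 g, in both U slots at start, level over the cups; origin: middle of its underside, long axis y, same both ways round. Flat 24 (x) x 226 (y) x 12 mm; end pins 10 mm thick, 300 over all, axis at z 6. Red bow grip along y: 14 wide, 80 long, 16 high, centre z 38. Seated: origin at shaker 0, 0, 146 mm. Stands steadily on bench; bench x 0.36..0.66, y -0.42..-0.32 m is clear.
- cup_wide: blue cup with the wide bore, fixed on the shaker in one of its three row places (it differs from start to start), axes as the shaker's; origin at the centre of its underside on the platform. Foot 60 mm across and 3 mm thick, which is also the inner floor; rim 12 mm over the origin; bore 52 mm.
- cup_grey: grey cup with a narrow bore, fixed on the shaker in one of the three row places, axes as the shaker's; as the blue cup but the bore is 35 mm.
- cup_yellow: yellow cup with a narrow bore, in one of the three row places; equal to the grey cup but for the colour (the colour has no meaning).
- orange: small clear bottle of orange liquid with a ribbed white-silver cap, upright on the bench, about 105 g; 36 mm across, 75 mm high, straight sides up to 50 mm; origin at the centre of its underside, z up. It fits only the wide cup.
- vial: slim clear spray vial with pale yellow fill, beige collar and white cap, upright, about 28 g; 20 mm across up to 48 mm, cap 16 mm across, 76 mm high; origin at the centre of its underside, z up.
- stick: plain white stick tube, upright, about 30 g; 21 mm across, 72 mm high; origin at the centre of its underside, z up.
- dropper: amber dropper bottle with black rubber top, 33 mm across, 102 mm high, standing loose among the samples; it stays where it is. Origin at the centre of its underside.
- roll_on: roll-on bottle, dark blue with an ochre cap, 36 x 42 mm, 106 mm high, standing loose among the samples; it stays where it is. Origin at the centre of its underside.

How it is judged:
By the outcome, as a careful person would: the job done as asked, in the order asked, and still so for the second after the job is handed in, with the robot touching nothing.
It also fails if it takes over 136 s, if anything falls off the work surface, if the arm or the gripper's body presses on something with over 40 N, if the wrist force passes 120 N, or if a joint passes its speed limit or range.

### The arm

A 6-joint arm with a two-finger parallel gripper is mounted at the origin on a cart in front of the work surface, level with it; the furniture and walls round the work are solid. World frame = base frame: x ahead of the robot, y to its left, z up, the work surface at z = 0. Lengths are in mm, angles in degrees, forces in N, time in s.
With the tool pointing down it reaches from about 300 to 850 mm from the base axis. Payload 4.2 kg.
Tool frame: the origin (TCP) lies midway between the tips of the shut fingers; the grasp point (between the pads) lies 19 mm behind it (env.grasp_offset is the distance from the TCP to the grasp point, in mm); z points along the fingers, y is the line along which they close (so a half turn about z gives the same grasp; the last joint's range is limited). The gripper opens to 91 mm and grips with 3 to 60 N. Pads are 32 mm wide; open, the fingers measure 118 mm over their backs; the gripper's body (76 mm by 178 mm) begins 60 mm behind the grasp point.
Start: joints at [-76.203, 18.312, 89.639, -0, 72.044, -1.146], TCP at [148.268, -555.572, 213.976] pointing down, gripper open.
Joint ranges: [-177.97, 177.97], [-48.28, 115.42], [12.27, 149.76], [-77.06, 257.06], [2.81, 150.46], [-146.56, 146.56]. Speed limits (degrees/s): [147.25, 147.25, 180, 180, 180, 180].

### API

Orientations are given as [roll, pitch, yaw] about the fixed x, y, z axes, in that order (R = Rz(yaw) Ry(pitch) Rx(roll)).
In Python, from workcell import env, optics gives the robot as it stands. The module is installed in compiled form; this text tells all that it offers.
- The arm moves only by the tool send_rows, never from a script. Its argument "targets" is a list that holds one entry, the list of rows, each a list of 7 numbers: the turn, a rotation vector about the world's x, y, z scaled (see below), then the shift along the world's x, y, z scaled (see below), then the closure, from -1 (fully open) to 1 (shut). In form: [[[rx, ry, rz, x, y, z, gripper], ...]]. A call has 1 to 12 rows; each row shifts and turns the commanded pose from where the row before left it; what a row does not reach is not made up. The controller multiplies each number of a shift by 0.2 m and each number of a turn by pi/2 rad. A row lasts 1/10 s, in which the tool goes at most 50 mm and 8.59 degrees, less where a joint would pass 70% of its speed; a pose out of reach is approached as far as the arm can. A call with a number of a shift or a turn outside -1 to 1 is refused whole. A call with a gripper value outside its range is refused whole. The fingers move at their own pace and stop on an object; "grip_force" is the grip in N (left out, the last holds). Time passes only in rows, so rows that do not move let the fingers close. It gives the time, the measured TCP pose, the force, the opening and the grip force at its end, in the units of the state.
- env.state(): the state, without advancing time (a new reading comes with each control period).
- optics.grab_frame(name): name is "scene" or "top" or "wrist"; returns (picture, depth): 420x560x3 uint8, red, green, blue; 420x560 float32, mm along the optical axis (not along the pixel's ray), 0 where there is no reading.
- optics.camera_info(name): a dict with "camera_matrix" (3x3 intrinsics, pixels), "R" (3x3) and "t" (3): a world point X has camera coordinates R X + t; the wrist camera has in their place "mount" (4x4, takes a point from camera to tool coordinates, whose origin is the TCP and whose axes are the flange's). Camera axes: x right, y down, z forward; pixel columns grow to the right and rows downward; lengths in mm; the calibration is good to about 2 mm. A picture is of the moment at which its call begins: read the wrist's pose just before it. camera_info takes no time and is no camera call.
- env.job_done(): hands the job in; it is judged then, once.
Trained networks look in the newest picture that a camera, given by its name, has taken for a name from the list of things; names that differ only in an ending like _2 or _b are one class to them, and where a whole thing is asked for, a point or a joint stands for the part that bears it (a point fixed in the world has none). Each returns a list of dicts, best first, with "conf" (0 to 1); they miss things now and then, are a little off and sometimes report something else, mostly with a low value. They report only what shows in the picture. A call takes as long as a camera call.
- optics.silhouettes(camera, name): "mask" (420x560 bool, what is visible of it) and "at" ([column, row] in pixels, amid what is visible of it).
- optics.place_of(camera, name): "at" ([column, row] in pixels: a listed point, or the origin of a listed thing).
The state is a dict: "time_s": time; "qpos": joint angles; "qvel": joint speeds; "effort": joint torques, N m; "ee_pos": TCP position; "ee_rot": TCP orientation; "force": force on the tool from outside, world axes, zero at the start; "torque": the same for the moment, N m; "gripper_width": finger opening in mm; "gripper_force": force on a finger pad.
Only numpy, scipy, OpenCV 4.12 (cv2) and the standard library are available. Lean on these libraries where they do the work, as an engineer would, in place of code of your own. Each camera call takes 0.05 s, during which the arm holds its last target. There are 200 camera calls.

## Working session

There is one attempt and no reset: what is moved stays moved. The work goes in short steps, Python scripts to look and compute and a tool call to move; the robot and the scene stay as the last step left them, time stands still between calls to the robot, and variables do not carry over. Pictures are saved under pics/ and viewed, at most 14 in all, crops included, and the job is handed in when it is done.

Besides the shell and the picture viewer there is one more tool, called after "Call:" in YAML: its name, and indented under it one key for each argument. send_rows: Moves the arm, as the interface text tells. Its arguments: {"type":"object","properties":{"targets":{"type":"array"},"grip_force":{"type":"number"}},"required":["targets"]}

```bash
mkdir -p pics
cat > h.py <<'E'
from workcell import env, optics
import numpy as np, cv2
from scipy.spatial.transform import Rotation as Ro
def cam(n):
    c=optics.camera_info(n); K=np.array(c["camera_matrix"])
    if n=="wrist":
        s=env.state(); M=np.array(c["mount"]); T=np.eye(4)
        T[:3,:3]=Ro.from_euler('xyz',s["ee_rot"],degrees=True).as_matrix(); T[:3,3]=s["ee_pos"]
        W=np.linalg.inv(T@M); return K,W[:3,:3],W[:3,3]
    return K,np.array(c["R"]),np.array(c["t"])
def grab(n,save=None):
    c=cam(n); p,d=optics.grab_frame(n)
    if save: cv2.imwrite("pics/"+save,p[:,:,::-1])
    return c,p,d
def ray(c,uv):
    K,R,t=c; o=-R.T@t; v=R.T@np.linalg.inv(K)@np.array([uv[0],uv[1],1.]); return o,v
def atz(c,uv,z):
    o,v=ray(c,uv); return o+v*(z-o[2])/v[2]
def cloud(c,d,mask=None):
    K,R,t=c; m=(d>0) if mask is None else (d>0)&mask
    v,u=np.nonzero(m); z=d[m]; P=np.linalg.inv(K)@np.vstack([u*z,v*z,z]); return (R.T@(P-t[:,None])).T
def tri(cs,uvs):
    A=np.zeros((3,3));b=np.zeros(3)
    for c,uv in zip(cs,uvs):
        o,v=ray(c,uv); v/=np.linalg.norm(v); P=np.eye(3)-np.outer(v,v); A+=P;b+=P@o
    return np.linalg.solve(A,b)
N=["shaker","bar","cup_wide","cup_grey","cup_yellow","orange","vial","stick","dropper","roll_on"]
E
python3 - <<'E'
from h import *
np.set_printoptions(precision=1,suppress=True)
s=env.state();print({k:np.round(s[k],2) for k in s});print(env.grasp_offset)
C={}
for n in("scene","top"):
    c,p,d=grab(n,n+"0.png");C[n]=c
    print(n,"campos",-c[1].T@c[2])
    for k in N:
        pl=optics.place_of(n,k); si=optics.silhouettes(n,k)
        o=[k]
        for q in pl[:2]: o.append(("place",round(q["conf"],2),np.round(q["at"],1),atz(c,q["at"],0)))
        for q in si[:2]:
            P=cloud(c,d,q["mask"]); o.append(("sil",round(q["conf"],2),q["mask"].sum(),np.percentile(P,5,0) if len(P) else 0,np.percentile(P,95,0) if len(P) else 0))
        print(*o)
E
```

```text
{'time_s': np.float64(0.0), 'qpos': array([-76.2,  18.4,  89.7,   0. ,  72. ,  -1.1]), 'qvel': array([-0. , -0. ,  0.1, -0. , -0. ,  0.1]), 'effort': array([ -0. , -41.2, -23.2,   0.1,   0.1,  -0. ]), 'ee_pos': array([ 148.1, -555.1,  213.1]), 'ee_rot': array([-179.9,   -0. ,   14.9]), 'force': array([0. , 1.1, 0.2]), 'torque': array([-0., -0.,  0.]), 'gripper_force': np.float64(0.0), 'gripper_width': np.float64(90.76)}
18.8
scene campos [ 66.7 510.5 865.5]
shaker ('place', 0.95, array([318.5, 197.3]), array([576.4, -54. ,   0. ])) ('sil', 0.67, np.int64(8321), array([ 490.7, -180.8,   22. ]), array([622.2,  99.1, 136.9]))
bar ('place', 0.82, array([323.3, 149.7]), array([ 677.6, -162. ,    0. ])) ('sil', 0.89, np.int64(1630), array([ 560.1, -150.3,  151. ]), array([584.6,  67.1, 191.2]))
cup_wide ('place', 0.79, array([297.6, 194. ]), array([611.7, -25.1,  -0. ])) ('sil', 0.84, np.int64(590), array([544.8, -12.5,  62.6]), array([597. ,  39.6,  74.7]))
cup_grey ('place', 0.87, array([339.5, 160.4]), array([ 628.7, -167.2,    0. ])) ('sil', 0.98, np.int64(393), array([ 557.2, -128.7, 
[... 2399 characters left out ...]
), array([563. , 338.8,   7.4]), array([589.1, 366.5,  75.8]))
vial ('place', 0.65, array([219.4, 275.4]), array([422.7, 256.8,   0. ]))
stick ('place', 0.51, array([224.5, 214.8]), array([552. , 251.1,   0. ])) ('sil', 0.6, np.int64(159), array([530.3, 243.1,   8.7]), array([548.7, 261. ,  72.4]))
dropper ('place', 0.79, array([225.6, 175.9]), array([639. , 252.1,   0. ])) ('place', 0.22, array([367.6, 207.7]), array([571.5, -56.3,   0. ])) ('sil', 0.73, np.int64(339), array([625.3, 235.7,   3.4]), array([647.3, 264.3,  96.6]))
roll_on ('place', 0.79, array([175. , 256.3]), array([461.5, 351.9,   0. ])) ('sil', 0.96, np.int64(530), array([446.5, 339.1,  11.1]), array([476.6, 371.3, 105.6]))
```

View pics/scene0.png

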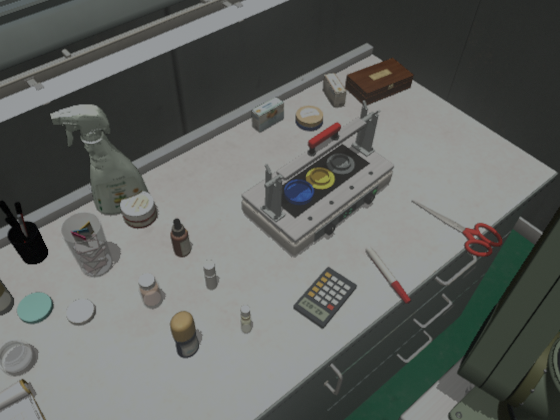

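View pics/top0.png

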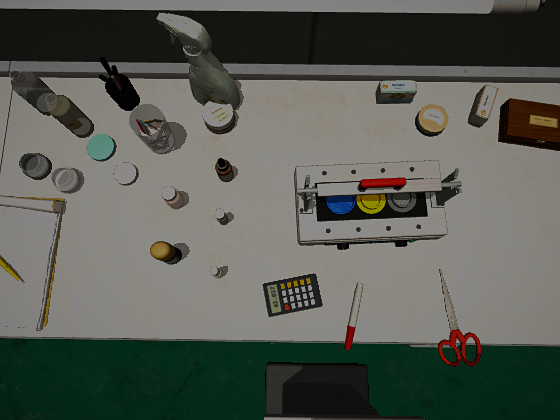

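The scene shows the shaker upper right with blue, yellow and grey cups from left to right (about 298,191, 320,178 and 340,162), and the bar with its red grip at about 325,135. The control panel faces the robot. The samples are orange (150,290), stick (210,273), vial (246,318), dropper (180,240) and roll-on (184,330). Next I'll refine the geometry.

Run:
```python
from h import *
np.set_printoptions(precision=1,suppress=True)
print("mount",np.array(optics.camera_info("wrist")["mount"]).round(2).tolist())
D={n:grab(n) for n in("scene","top")}
for n,(c,p,d) in D.items():
    P=cloud(c,d)
    B=P[(abs(P[:,0]-572)<40)&(abs(P[:,1]+47)<180)&(P[:,2]>180)&(P[:,2]<200)&(abs(P[:,1]+47)<60)]
    m=np.median(B,0);print(n,"grip",len(B),B.min(0),B.max(0),"ctr",(np.percentile(B,3,0)+np.percentile(B,97,0))/2)
    r=cv2.fitLine(B[:,:2].astype(np.float32),cv2.DIST_L2,0,.01,.01).ravel();print("line",r,np.degrees(np.arctan2(-r[0],r[1])))
    B=P[(abs(P[:,0]-572)<30)&(abs(P[:,1]+47)<115)&(P[:,2]>152)&(P[:,2]<163)]
    r=cv2.fitLine(B[:,:2].astype(np.float32),cv2.DIST_HUBER,0,.01,.01).ravel();print("plate",len(B),B.min(0),B.max(0),r,np.degrees(np.arctan2(-r[0],r[1])))
    S=P[(abs(P[:,0]-572)<110)&(abs(P[:,1]+47)<180)&(P[:,2]>50)&(P[:,2]<75)]
    print("platform",cv2.minAreaRect(S[:,:2].astype(np.float32)),np.median(S[:,2]))
    for k,h in(("orange",75),("vial",76),("stick",72),("dropper",102),("roll_on",106)):
        o,=[x for x in [dict(orange=(576,357),vial=(424,261),stick=(540,252),dropper=(638,252),roll_on=(461,354))[k]]]
        Q=P[(np.hypot(P[:,0]-o[0],P[:,1]-o[1])<35)&(P[:,2]>h-9)&(P[:,2]<h+12)]
        print(k,len(Q),Q.mean(0) if len(Q) else 0, (Q.min(0)+Q.max(0))/2 if len(Q) else 0)
```

```text
mount [[0.0, -0.96, -0.27, 76.95], [1.0, 0.0, -0.0, 0.51], [0.0, -0.27, 0.96, -170.94], [0.0, 0.0, 0.0, 1.0]]
scene grip 322 [565.5 -87.8 180. ] [583.   -4.8 194.5] ctr [573.6 -44.9 187. ]
line [  0.1  -1.  572.6 -42.8] -176.94592
plate 1050 [ 555.5 -161.7  152. ] [595.   67.5 162.8] [  0.1  -1.  571.8 -40.4] -176.86192
platform ((575.2891845703125, -48.810760498046875), (157.4267578125, 298.3765869140625), 3.348558187484741) 62.38164729499073
orange 223 [578.5 358.1  73.9] [579.9 357.6  72.7]
vial 78 [425.6 259.9  74.9] [426.8 259.8  73.3]
stick 115 [538.9 254.8  70.1] [540.2 253.7  68.4]
dropper 38 [639.4 253.6  97.5] [640.4 253.4  98.4]
roll_on 361 [460.6 360.2 103.5] [462.8 359.2 103. ]
top grip 399 [565.7 -85.6 180. ] [582.4  -7.4 194.6] ctr [574.  -46.2 187.5]
line [  0.1  -1.  573.3 -46.2] -177.01585
plate 1337 [ 556.5 -161.   152. ] [593.2  66.8 163. ] [  0.1  -1.  571.6 -45.9] -176.79857
platform ((574.8736572265625, -50.08250427246094), (156.74560546875, 296.2147216796875), 3.296271562576294) 61.70519778449158
orange 161 [580.2 355.6  73.7] [580.5 356.1  72.6]
vial 55 [426.4 257.8  75.1] [426.6 257.9  72.9]
stick 87 [539.6 252.4  70.4] [539.9 252.9  68.2]
dropper 33 [640.4 251.2  97.5] [641.  251.7  98. ]
roll_on 270 [462.5 357.3 102.7] [463.1 358.1 102.7]
```

Call:
send_rows:
  targets:
    - [[0,0,0.0725,0.15,0.18,0.025,-1],[0,0,0.0725,0.15,0.18,0.025,-1],[0,0,0.0725,0.15,0.18,0.025,-1],[0,0,0.0725,0.15,0.18,0.025,-1],[0,0,0.0725,0.15,0.18,0.025,-1],[0,0,0.0725,0.15,0.18,0.025,-1],[0,0,0.0725,0.15,0.18,0.025,-1],[0,0,0.0725,0.15,0.18,0.025,-1],[0,0,0.0725,0.15,0.18,0.025,-1],[0,0,0.0725,0.15,0.18,0.025,-1],[0,0,0.0725,0.15,0.18,0.025,-1],[0,0,0.0725,0.15,0.18,0.025,-1]]

```text
time_s: 3.4
ee_pos: [509.3, -121.9, 274.4]
ee_rot: [180.0, 0.0, 93.5]
force: [0.6, -1.8, 0.3]
gripper_width: 90.9
gripper_force: 0.0
```

Call:
send_rows:
  targets:
    - [[0,0,0,0.165,0.19,0,-0.3],[0,0,0,0.165,0.19,0,-0.3],[0,0,0,0,0,0,-0.3],[0,0,0,0,0,0,-0.3]]

```text
time_s: 3.8
ee_pos: [573.9, -47.4, 273.4]
ee_rot: [-179.9, 0.0, 93.4]
force: [-0.4, -0.5, -0.5]
gripper_width: 62.4
gripper_force: 0.0
```

Run:
```python
from h import *
np.set_printoptions(precision=1,suppress=True)
s=env.state();print(np.array(s["ee_pos"]),np.array(s["ee_rot"]),s["gripper_width"],s["time_s"])
c,p,d=grab("wrist","w1.png")
P=cloud(c,d); print((d>0).sum(),P.min(0),P.max(0))
B=P[(abs(P[:,0]-572)<40)&(abs(P[:,1]+47)<60)&(P[:,2]>180)&(P[:,2]<200)]
print(len(B),np.percentile(B,[2,50,98],axis=0),cv2.minAreaRect(B[:,:2].astype(np.float32)))
for k in N[1:5]:
    for q in optics.place_of("wrist",k)[:1]: print(k,q["conf"],q["at"],atz(c,q["at"],62))
```

```text
[573.9 -47.4 273.4] [-179.9    0.    93.4] 62.439726865410684 3.8
234205 [-705.3 -696.9 -809.9] [903.5 455.1 405.2]
1238 [[568.6 -84.5 188.3]
 [575.9 -45.3 191.7]
 [583.7  -9.3 193.3]] ((576.2247314453125, -47.463157653808594), (13.37954330444336, 78.82190704345703), 3.172968626022339)
bar 0.74 [276.6, 203.1] [574.2 -64.4  62. ]
cup_wide 0.7 [279.8, 148.6] [574.1   8.2  62. ]
cup_grey 0.96 [281.5, 234.5] [ 583.7 -109.1   62. ]
cup_yellow 0.81 [279.3, 193.2] [577.  -50.5  62. ]
```

Call:
send_rows:
  targets:
    - [[0,0,0,0.007,0,-0.2,-0.3],[0,0,0,0,0,-0.2,-0.3],[0,0,0,0,0,-0.09,-0.3],[0,0,0,0,0,-0.045,-0.3],[0,0,0,0,0,0,-0.3],[0,0,0,0,0,0,1],[0,0,0,0,0,0,1],[0,0,0,0,0,0,1],[0,0,0,0,0,0,1],[0,0,0,0,0,0,1],[0,0,0,0,0,0,1]]
  grip_force: 40

```text
time_s: 5.15
ee_pos: [575.3, -48.0, 167.1]
ee_rot: [180.0, 0.0, 93.2]
force: [0.3, 0.7, 0.6]
gripper_width: 14.2
gripper_force: 0.3
```

Call:
send_rows:
  targets:
    - [[0,0,0,0,0,0,1],[0,0,0,0,0,0,1],[0,0,0,0,0,0,1],[0,0,0,0,0,0.02,1],[0,0,0,0,0,0.05,1],[0,0,0,0,0,0.1,1],[0,0,0,0,0,0.1,1],[0,0,0,0,0,0.1,1],[0,0,0,0,0,0.1,1],[0,0,0,0,0,0.1,1],[0,0,0,0,0,0,1]]

```text
time_s: 6.25
ee_pos: [576.7, -48.3, 284.5]
ee_rot: [179.6, 0.1, 93.2]
force: [0.4, -0.5, -2.4]
gripper_width: 13.9
gripper_force: 40.0
```

Call:
send_rows:
  targets:
    - [[0,0,-0.0863,-0.028,-0.134,0,1],[0,0,-0.0863,-0.028,-0.134,0,1],[0,0,-0.0863,-0.028,-0.134,0,1],[0,0,-0.0863,-0.028,-0.134,0,1],[0,0,-0.0863,-0.028,-0.134,0,1],[0,0,-0.0863,-0.028,-0.134,0,1],[0,0,-0.0863,-0.028,-0.134,0,1],[0,0,-0.0863,-0.028,-0.134,0,1],[0,0,-0.0863,-0.028,-0.134,0,1],[0,0,-0.0863,-0.028,-0.134,0,1],[0,0,-0.0863,-0.028,-0.134,0,1],[0,0,-0.0863,-0.028,-0.134,0,1]]

```text
time_s: 7.45
ee_pos: [507.3, -370.4, 279.7]
ee_rot: [-179.9, 0.1, -0.3]
force: [0.1, 0.7, -1.9]
gripper_width: 13.6
gripper_force: 40.0
```

Run:
```python
from h import *
np.set_printoptions(precision=1,suppress=True)
s=env.state();print(np.array(s["ee_pos"]),np.array(s["ee_rot"]),s["gripper_width"],s["time_s"])
for n in ("top",):
    c,p,d=grab(n,"t2.png")
    P=cloud(c,d)
    z=P[(P[:,0]>360)&(P[:,0]<660)&(P[:,1]>-420)&(P[:,1]<-320)&(P[:,2]<200)]; print(np.percentile(z[:,2],[1,50,99]))
```

```text
[ 507.3 -370.4  279.7] [-179.9    0.1   -0.3] 13.611381375612046 7.45
[-4.5 -0.6  3.3]
```

View pics/t2.png

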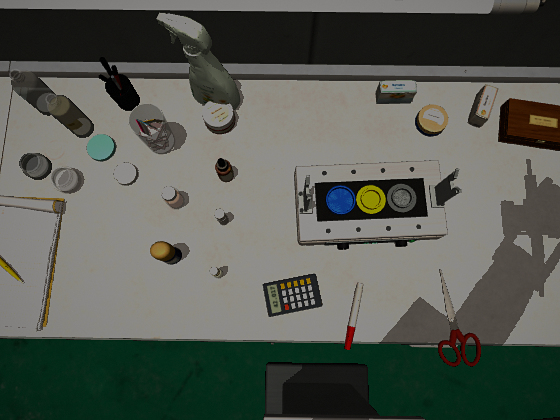

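The picture shows the bar clear of its brackets, with all three cups (340,199; 371,198; 402,197) and the samples unmoved. The set-down strip is clear, so I'll lower the bar.

Call:
send_rows:
  targets:
    - [[0,0,0,0,0,-0.2,1],[0,0,0,0,0,-0.2,1],[0,0,0,0,0,-0.2,1],[0,0,0,0,0,-0.2,1],[0,0,0,0,0,-0.2,1],[0,0,0,0,0,-0.2,1],[0,0,0,0,0,-0.04,1],[0,0,0,0,0,-0.015,1],[0,0,0,0,0,-0.015,1],[0,0,0,0,0,0,1]]

```text
time_s: 8.5
ee_pos: [509.1, -370.4, 28.7]
ee_rot: [179.9, -0.2, 0.0]
force: [0.7, -0.3, -1.4]
gripper_width: 13.8
gripper_force: 40.0
```

Call:
send_rows:
  targets:
    - [[0,0,0,0,0,-0.02,1],[0,0,0,0,0,-0.01,1],[0,0,0,0,0,-0.005,1],[0,0,0,0,0,-0.005,1],[0,0,0,0,0,0,1]]

```text
time_s: 9.0
ee_pos: [508.3, -369.9, 21.2]
ee_rot: [179.9, -0.1, 0.0]
force: [-2.1, 1.3, 8.7]
gripper_width: 13.3
gripper_force: 40.0
```

Call:
send_rows:
  targets:
    - [[0,0,0,0,0,0,-0.3],[0,0,0,0,0,0,-0.3],[0,0,0,0,0,0,-0.3],[0,0,0,0,0,0,-0.3],[0,0,0,0,0,0.05,-0.3],[0,0,0,0,0,0.15,-0.3],[0,0,0,0,0,0.24,-0.3],[0,0,0,0,0,0.24,-0.3],[0,0,0,0,0,0.24,-0.3],[0,0,0,0,0,0.24,-0.3],[0,0,0,0,0,0.05,-0.3]]

```text
time_s: 10.1
ee_pos: [510.1, -371.2, 268.8]
ee_rot: [179.5, -0.6, 0.0]
force: [0.5, -0.6, 0.2]
gripper_width: 59.6
gripper_force: 0.0
```

Call:
send_rows:
  targets:
    - [[0,0,0.09,0.02,0.235,0,-0.3],[0,0,0.09,0.02,0.235,0,-0.3],[0,0,0.09,0.02,0.235,0,-0.3],[0,0,0.09,0.02,0.235,0,-0.3],[0,0,0.09,0.02,0.235,0,-0.3],[0,0,0.09,0.02,0.235,0,-0.3],[0,0,0.09,0.02,0.235,0,-0.3],[0,0,0.09,0.02,0.235,0,-0.3],[0,0,0.09,0.02,0.235,0,-0.3],[0,0,0.09,0.02,0.235,0,-0.3],[0,0,0.09,0.02,0.235,0,-0.3],[0,0,0.09,0.02,0.235,0,-0.3]]

```text
time_s: 11.3
ee_pos: [555.6, 196.2, 260.9]
ee_rot: [-180.0, 0.0, 97.6]
force: [0.8, -0.1, -0.2]
gripper_width: 59.4
gripper_force: 0.0
```

Call:
send_rows:
  targets:
    - [[0,0,0.09,0.03,0.2,-0.05,-0.3],[0,0,0.09,0.03,0.2,-0.05,-0.3],[0,0,0.09,0.03,0.2,-0.05,-0.3],[0,0,0.09,0.02,0.2,-0.05,-0.3],[0,0,0.06,0.0,0,0,-0.3],[0,0,0,0,0,0,-0.3]]

```text
time_s: 11.9
ee_pos: [577.4, 355.2, 219.6]
ee_rot: [-179.9, -0.0, 135.1]
force: [0.4, 0.5, 0.3]
gripper_width: 59.1
gripper_force: 0.0
```

```bash
cat > near.py <<'E'
from h import *
import sys
np.set_printoptions(precision=1,suppress=True)
s=env.state();print(np.array(s["ee_pos"]),np.array(s["ee_rot"]),s["gripper_width"],s["time_s"])
k,x,y,h=sys.argv[1],*map(float,sys.argv[2:5])
c,p,d=grab("wrist",sys.argv[5] if len(sys.argv)>5 else None); P=cloud(c,d)
Q=P[(np.hypot(P[:,0]-x,P[:,1]-y)<30)&(P[:,2]>h-8)&(P[:,2]<h+10)]
if len(Q): print("top",len(Q),Q.mean(0),(Q.min(0)+Q.max(0))/2,np.percentile(Q[:,2],98))
for q in optics.place_of("wrist",k)[:2]: print("place",q["conf"],q["at"],atz(c,q["at"],0))
for q in optics.silhouettes("wrist",k)[:1]:
    B=cloud(c,d,q["mask"]); B=B[np.hypot(B[:,0]-x,B[:,1]-y)<40]; print("sil",q["conf"],np.percentile(B,[3,97],axis=0))
E
python3 near.py orange 579 357 75 w2.png
```

```text
[577.4 355.2 219.6] [-179.9   -0.   135.1] 59.08380855121754 11.9
top 501 [581.  356.2  75. ] [581.3 355.6  72.3] 76.73807900743863
place 0.63 [283.4, 191.7] [585.4 358.3   0. ]
sil 0.96 [[564.  344.   15.5]
 [593.4 373.1  76.4]]
```

Call:
send_rows:
  targets:
    - [[0,0,0,0.014,0.007,-0.2,-0.3],[0,0,0,0,0,-0.2,-0.3],[0,0,0,0,0,-0.2,-0.3],[0,0,0,0,0,-0.2,-0.3],[0,0,0,0,0,-0.15,-0.3],[0,0,0,0,0,-0.06,-0.3],[0,0,0,0,0,0,-0.3],[0,0,0,0,0,0,1],[0,0,0,0,0,0,1],[0,0,0,0,0,0,1],[0,0,0,0,0,0,1],[0,0,0,0,0,0,1]]
  grip_force: 15

```text
time_s: 13.25
ee_pos: [581.6, 356.1, 20.8]
ee_rot: [179.8, 0.0, 135.0]
force: [-1.1, -1.1, 5.4]
gripper_width: 35.8
gripper_force: 15.0
```

Call:
send_rows:
  targets:
    - [[0,0,0,0,0,0,1],[0,0,0,0,0,0,1],[0,0,0,0,0,0.03,1],[0,0,0,0,0,0.1,1],[0,0,0,0,0,0.2,1],[0,0,0,0,0,0.2,1],[0,0,0,0,0,0.2,1],[0,0,0,0,0,0.2,1],[0,0,0,0,0,0.2,1],[0,0,0,0,0,0,1]]

```text
time_s: 14.25
ee_pos: [583.1, 357.2, 252.4]
ee_rot: [179.3, 0.2, 135.0]
force: [1.0, 0.1, 0.5]
gripper_width: 36.0
gripper_force: 15.0
```

Run:
```python
from h import *
np.set_printoptions(precision=1,suppress=True)
for n in("top","scene"):
    c,p,d=grab(n)
    for k in N[2:5]:
        q=optics.silhouettes(n,k)
        if not q: continue
        m=q[0]["mask"]; P=cloud(c,d,m); R=P[P[:,2]>68]
        cn,_=cv2.findContours(m.astype(np.uint8),cv2.RETR_EXTERNAL,cv2.CHAIN_APPROX_NONE)
        e=cv2.fitEllipse(max(cn,key=len)); pl=optics.place_of(n,k)
        print(n,k,q[0]["conf"],"rimbox",(np.percentile(R,2,0)+np.percentile(R,98,0))/2,"ell",atz(c,e[0],70),"place",atz(c,pl[0]["at"],62) if pl else "")
```

```text
top cup_wide 0.68 rimbox [569.5  12.5  72. ] ell [570.1  12.1  70. ] place [572.1  14.1  62. ]
top cup_grey 0.93 rimbox [ 577.9 -111.2   71.7] ell [ 576.4 -110.1   70. ] place [ 574.7 -117.2   62. ]
top cup_yellow 0.96 rimbox [574.7 -49.6  71.8] ell [572.9 -48.8  70. ] place [583.2 -47.9  62. ]
scene cup_wide 0.62 rimbox [571.3  13.8  72.1] ell [570.5  14.1  70. ] place [579.7   4.   62. ]
scene cup_grey 0.7 rimbox [ 578.9 -109.3   72.2] ell [ 575.  -105.5   70. ] place [ 589.2 -112.    62. ]
scene cup_yellow 0.92 rimbox [575.1 -48.6  72.2] ell [571.4 -44.9  70. ] place [586.6 -54.4  62. ]
```

Call:
send_rows:
  targets:
    - [[0,0,-0.058,-0.008,-0.215,0,1],[0,0,-0.058,-0.008,-0.215,0,1],[0,0,-0.058,-0.008,-0.215,0,1],[0,0,-0.058,-0.008,-0.215,0,1],[0,0,-0.058,-0.008,-0.215,0,1],[0,0,-0.058,-0.008,-0.215,0,1],[0,0,-0.058,-0.008,-0.215,0,1],[0,0,-0.058,-0.008,-0.215,0,1],[0,0,0,0,0,0,1],[0,0,0,0,0,0,1]]

```text
time_s: 15.95
ee_pos: [568.0, 11.0, 245.2]
ee_rot: [180.0, -0.0, 93.2]
force: [0.1, -0.3, -1.1]
gripper_width: 35.5
gripper_force: 15.0
```

```bash
python3 -c "
from h import *
for i in range(3):
    s=env.state();print(np.round(s['ee_pos'],1),np.round(s['ee_rot'],1),s['gripper_width'])
    c,p,d=grab('wrist','w3.png' if i==0 else None)
q=optics.silhouettes('wrist','orange')[0];P=cloud(c,d,q['mask']);print(q['conf'],np.percentile(P,[3,50,97],axis=0))
"
```

```text
[568.   11.  245.2] [180.   -0.   93.2] 35.509099049034546
[568.1  12.  245.1] [180.   -0.   93.3] 35.56752088186427
[568.1  12.6 245.1] [180.   -0.   93.3] 36.143189045192734
0.79 [[553.55697136   2.08360402 234.44108072]
 [568.43518569  25.6183853  280.87344042]
 [583.29120697  31.12800522 300.07416118]]
```

Call:
send_rows:
  targets:
    - [[0,0,0,0.014,0.003,-0.2,1],[0,0,0,0,0,-0.2,1],[0,0,0,0,0,-0.2,1],[0,0,0,0,0,-0.1,1],[0,0,0,0,0,-0.05,1],[0,0,0,0,0,-0.025,1],[0,0,0,0,0,0,1]]

```text
time_s: 16.85
ee_pos: [571.4, 12.8, 90.3]
ee_rot: [180.0, 0.0, 93.3]
force: [0.3, -0.8, -0.3]
gripper_width: 35.7
gripper_force: 15.0
```

Call:
send_rows:
  targets:
    - [[0,0,0,0,0,-0.015,1],[0,0,0,0,0,-0.01,1],[0,0,0,0,0,0,1]]

```text
time_s: 17.15
ee_pos: [571.5, 12.4, 85.8]
ee_rot: [179.9, -0.0, 93.3]
force: [0.3, -0.0, 0.5]
gripper_width: 36.2
gripper_force: 15.0
```

Call:
send_rows:
  targets:
    - [[0,0,0,0,0,-0.008,1],[0,0,0,0,0,-0.007,1],[0,0,0,0,0,0,1]]

```text
time_s: 17.45
ee_pos: [571.4, 12.4, 85.4]
ee_rot: [179.8, -0.0, 93.3]
force: [-4.9, -0.0, 16.2]
gripper_width: 35.7
gripper_force: 15.0
```

Call:
send_rows:
  targets:
    - [[0,0,0,0,0,0.005,1],[0,0,0,0,0,0,-0.3],[0,0,0,0,0,0,-0.3],[0,0,0,0,0,0,-0.3],[0,0,0,0,0,0,-0.3],[0,0,0,0,0,0.05,-0.3],[0,0,0,0,0,0.2,-0.3],[0,0,0,0,0,0.2,-0.3],[0,0,0,0,0,0.2,-0.3],[0,0,0,0,0,0.2,-0.3]]

```text
time_s: 18.45
ee_pos: [570.6, 12.3, 255.3]
ee_rot: [180.0, 0.0, 93.3]
force: [1.0, -0.8, 0.4]
gripper_width: 59.3
gripper_force: 0.0
```

Call:
send_rows:
  targets:
    - [[0,0,0,-0.1,0.17,0,-0.3],[0,0,0,-0.1,0.17,0,-0.3],[0,0,0,-0.1,0.17,0,-0.3],[0,0,0,-0.1,0.17,0,-0.3],[0,0,0,-0.1,0.17,-0.05,-0.3],[0,0,0,-0.1,0.17,-0.05,-0.3],[0,0,0,-0.12,0.2,-0.05,-0.3],[0,0,0,0,0,0,-0.3],[0,0,0,0,0,0,-0.3]]

```text
time_s: 19.35
ee_pos: [426.4, 256.9, 223.4]
ee_rot: [180.0, 0.0, 93.4]
force: [0.1, 0.6, 0.8]
gripper_width: 59.2
gripper_force: 0.0
```

```bash
python3 near.py vial 426 259 76 w4.png; python3 -c "
from h import *
c,p,d=grab('top','t3.png')"
```

```text
[426.4 256.9 223.4] [180.    0.   93.4] 59.187288923913876 19.35
top 160 [427.4 258.6  75.9] [427.2 258.1  73.5] 77.73775620200223
place 0.73 [281.9, 190.2] [433.5 255.9   0. ]
sil 0.67 [[419.  252.8  15.4]
 [435.  267.2  77.5]]
```

View pics/w4.png

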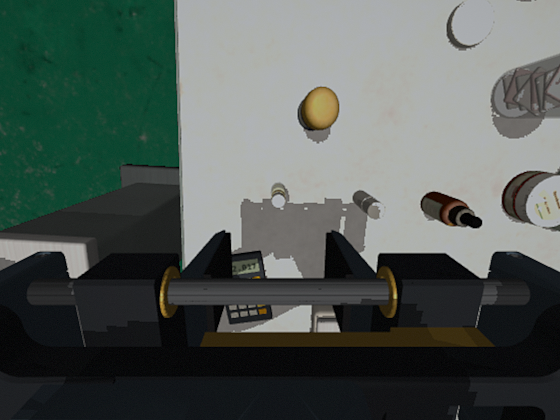

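View pics/t3.png

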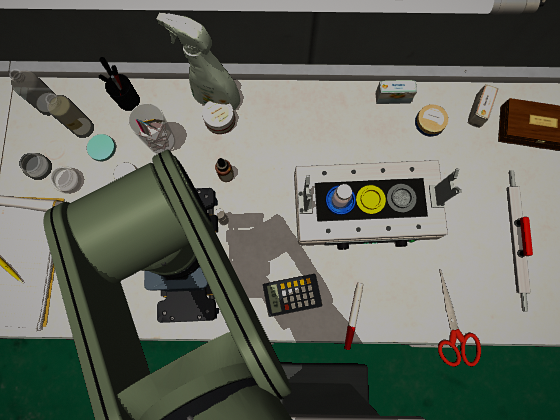

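The orange bottle stands in the blue cup (343,193) and the bar lies on the bench at the right (520,240). In the wrist view the vial is at 279,195, between the finger lines. Next I'll grasp it.

Call:
send_rows:
  targets:
    - [[0,0,0,0.003,0.007,-0.2,-0.3],[0,0,0,0,0,-0.2,-0.3],[0,0,0,0,0,-0.2,-0.3],[0,0,0,0,0,-0.2,-0.3],[0,0,0,0,0,-0.15,-0.3],[0,0,0,0,0,-0.06,-0.3],[0,0,0,0,0,0,-0.3],[0,0,0,0,0,0,1],[0,0,0,0,0,0,1],[0,0,0,0,0,0,1],[0,0,0,0,0,0,1],[0,0,0,0,0,0,1]]
  grip_force: 10

```text
time_s: 20.75
ee_pos: [427.6, 257.9, 21.5]
ee_rot: [179.9, -0.0, 93.3]
force: [0.8, 0.3, 0.1]
gripper_width: 22.3
gripper_force: 0.0
```

Call:
send_rows:
  targets:
    - [[0,0,0,0,0,0,1],[0,0,0,0,0,0,1],[0,0,0,0,0,0.03,1],[0,0,0,0,0,0.1,1],[0,0,0,0,0,0.2,1],[0,0,0,0,0,0.2,1],[0,0,0,0,0,0.2,1],[0,0,0,0,0,0.2,1],[0,0,0,0,0,0.2,1],[0,0,0,0,0,0,1]]

```text
time_s: 21.75
ee_pos: [430.0, 259.2, 253.0]
ee_rot: [179.4, -0.3, 93.3]
force: [0.9, -0.1, 0.1]
gripper_width: 19.0
gripper_force: 10.0
```

Call:
send_rows:
  targets:
    - [[0,0,0,0.091,-0.192,0,1],[0,0,0,0.091,-0.192,0,1],[0,0,0,0.091,-0.192,0,1],[0,0,0,0.091,-0.192,0,1],[0,0,0,0.091,-0.192,0,1],[0,0,0,0.091,-0.192,0,1],[0,0,0,0.091,-0.192,0,1],[0,0,0,0.091,-0.192,0,1],[0,0,0,0,0,0,1],[0,0,0,0,0,0,1]]

```text
time_s: 22.75
ee_pos: [572.5, -50.0, 245.8]
ee_rot: [-179.9, -0.1, 93.2]
force: [0.1, -1.1, -0.5]
gripper_width: 19.2
gripper_force: 10.0
```

```bash
cat > held.py <<'E'
from h import *
import sys
np.set_printoptions(precision=1,suppress=True)
s=env.state();print(np.array(s['ee_pos']),np.array(s['ee_rot']),s['gripper_width'])
c,p,d=grab('wrist'); e=np.array(s['ee_pos'])
for q in optics.silhouettes('wrist',sys.argv[1])[:2]:
    P=cloud(c,d,q['mask']);print(q['conf'],np.percentile(P,[3,50,97],axis=0))
P=cloud(c,d);Q=P[(np.hypot(P[:,0]-e[0],P[:,1]-e[1])<13)&(P[:,2]>e[2]+35)&(P[:,2]<e[2]+75)];
if len(Q): print("top near",len(Q),Q.mean(0),Q[:,2].max())
E
python3 held.py vial
```

```text
[572.5 -50.  245.8] [-179.9   -0.1   93.2] 19.234670054351117
0.69 [[564.7 -55.5 232.7]
 [573.3 -42.9 269.7]
 [581.4 -40.3 301.1]]
0.17 [[545.5 -15.9  64. ]
 [573.1  12.6  70.3]
 [599.7  38.   75.7]]
top near 827 [571.5 -50.7 297.7] 319.8367886477368
```

Call:
send_rows:
  targets:
    - [[0,0,0,0.011,0.005,-0.2,1],[0,0,0,0,0,-0.2,1],[0,0,0,0,0,-0.2,1],[0,0,0,0,0,-0.1,1],[0,0,0,0,0,-0.05,1],[0,0,0,0,0,-0.025,1],[0,0,0,0,0,0,1]]

```text
time_s: 23.55
ee_pos: [575.5, -47.9, 92.4]
ee_rot: [180.0, 0.0, 93.3]
force: [0.1, -0.4, -0.3]
gripper_width: 18.9
gripper_force: 10.0
```

Call:
send_rows:
  targets:
    - [[0,0,0,0,0,-0.01,1],[0,0,0,0,0,-0.008,1],[0,0,0,0,0,0,1]]

```text
time_s: 23.85
ee_pos: [575.5, -48.5, 88.9]
ee_rot: [179.9, 0.0, 93.3]
force: [-0.9, -0.2, -0.3]
gripper_width: 19.3
gripper_force: 10.0
```

Call:
send_rows:
  targets:
    - [[0,0,0,0,0,-0.01,1],[0,0,0,0,0,-0.005,1],[0,0,0,0,0,0,1]]

```text
time_s: 24.15
ee_pos: [575.5, -48.6, 86.3]
ee_rot: [179.9, 0.0, 93.3]
force: [-0.8, -0.2, 5.2]
gripper_width: 19.2
gripper_force: 10.0
```

Call:
send_rows:
  targets:
    - [[0,0,0,0,0,0,-0.3],[0,0,0,0,0,0,-0.3],[0,0,0,0,0,0,-0.3],[0,0,0,0,0,0,-0.3],[0,0,0,0,0,0.05,-0.3],[0,0,0,0,0,0.2,-0.3],[0,0,0,0,0,0.2,-0.3],[0,0,0,0,0,0.2,-0.3],[0,0,0,0,0,0.2,-0.3]]

```text
time_s: 25.05
ee_pos: [575.0, -48.4, 257.8]
ee_rot: [179.9, 0.0, 93.3]
force: [0.3, -0.6, -0.3]
gripper_width: 59.6
gripper_force: 0.0
```

Call:
send_rows:
  targets:
    - [[0,0,0.06,-0.022,0.189,0,-0.3],[0,0,0.06,-0.022,0.189,0,-0.3],[0,0,0.06,-0.022,0.189,0,-0.3],[0,0,0.06,-0.022,0.189,0,-0.3],[0,0,0.06,-0.022,0.189,-0.04,-0.3],[0,0,0.06,-0.022,0.189,-0.04,-0.3],[0,0,0.06,-0.022,0.189,-0.04,-0.3],[0,0,0.05,-0.022,0.189,-0.04,-0.3],[0,0,0,0,0,0,-0.3],[0,0,0,0,0,0,-0.3]]

```text
time_s: 26.05
ee_pos: [539.8, 254.4, 223.6]
ee_rot: [-180.0, 0.0, 135.6]
force: [0.6, 0.2, -0.8]
gripper_width: 59.4
gripper_force: 0.0
```

```bash
python3 near.py stick 540 253 72
```

```text
[539.8 254.4 223.6] [-180.     0.   135.6] 59.372041876497434 26.05
top 257 [541.  252.7  71.5] [541.2 252.5  68.9] 73.41195124438543
place 0.67 [276.5, 188.6] [539.2 253.5   0. ]
sil 0.77 [[531.3 244.2   1. ]
 [549.3 262.3  72.9]]
```

Stick at (540.5, 253), and the grasp is well aligned. I'll grip higher (TCP at about 30) so the gripper body passes over the dropper.

Call:
send_rows:
  targets:
    - [[0,0,0,0.004,-0.006,-0.2,-0.3],[0,0,0,0,0,-0.2,-0.3],[0,0,0,0,0,-0.2,-0.3],[0,0,0,0,0,-0.2,-0.3],[0,0,0,0,0,-0.12,-0.3],[0,0,0,0,0,-0.05,-0.3],[0,0,0,0,0,0,-0.3],[0,0,0,0,0,0,1],[0,0,0,0,0,0,1],[0,0,0,0,0,0,1],[0,0,0,0,0,0,1],[0,0,0,0,0,0,1]]
  grip_force: 10

```text
time_s: 27.4
ee_pos: [541.0, 252.9, 29.9]
ee_rot: [179.9, 0.0, 135.6]
force: [0.5, 0.3, -0.2]
gripper_width: 22.1
gripper_force: 0.0
```

Call:
send_rows:
  targets:
    - [[0,0,0,0,0,0,1],[0,0,0,0,0,0,1],[0,0,0,0,0,0,1],[0,0,0,0,0,0.03,1],[0,0,0,0,0,0.1,1],[0,0,0,0,0,0.2,1],[0,0,0,0,0,0.2,1],[0,0,0,0,0,0.2,1],[0,0,0,0,0,0.2,1],[0,0,0,0,0,0.15,1],[0,0,0,0,0,0,1]]

```text
time_s: 28.5
ee_pos: [542.9, 253.7, 250.7]
ee_rot: [179.5, 0.2, 135.6]
force: [0.0, 0.3, -0.3]
gripper_width: 20.9
gripper_force: 10.0
```

Call:
send_rows:
  targets:
    - [[0,0,-0.052,0.021,-0.202,0,1],[0,0,-0.052,0.021,-0.202,0,1],[0,0,-0.052,0.021,-0.202,0,1],[0,0,-0.052,0.021,-0.202,0,1],[0,0,-0.052,0.021,-0.202,0,1],[0,0,-0.052,0.021,-0.202,0,1],[0,0,-0.052,0.021,-0.202,0,1],[0,0,-0.052,0.021,-0.202,0,1],[0,0,-0.052,0.021,-0.202,0,1],[0,0,0,0,0,0,1],[0,0,0,0,0,0,1]]

```text
time_s: 29.6
ee_pos: [578.0, -111.4, 244.0]
ee_rot: [-179.9, -0.1, 93.4]
force: [1.1, -0.3, -0.6]
gripper_width: 20.8
gripper_force: 10.0
```

```bash
python3 held.py stick; python3 -c "
from h import *
grab('wrist','w5.png')"
```

```text
[ 578.  -111.4  244. ] [-179.9   -0.1   93.4] 20.76915569477824
0.64 [[ 569.1 -108.7  218.5]
 [ 578.1 -102.5  262.1]
 [ 587.8 -100.8  286.2]]
top near 593 [ 575.6 -107.6  290.8] 318.0362607353702
```

View pics/w5.png

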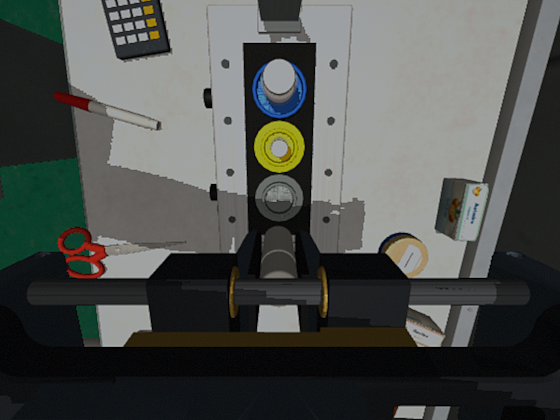

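The wrist view shows the orange bottle in the blue cup (278,85), the vial in the yellow cup (279,148), and the stick held just above the grey cup (279,195). I'll lower it.

Call:
send_rows:
  targets:
    - [[0,0,0,0.001,0.004,-0.2,1],[0,0,0,0,0,-0.2,1],[0,0,0,0,0,-0.2,1],[0,0,0,0,0,-0.08,1],[0,0,0,0,0,-0.04,1],[0,0,0,0,0,-0.01,1],[0,0,0,0,0,0,1]]

```text
time_s: 30.45
ee_pos: [579.6, -109.6, 100.3]
ee_rot: [179.9, 0.0, 93.5]
force: [0.8, -0.1, -0.3]
gripper_width: 20.6
gripper_force: 10.0
```

Call:
send_rows:
  targets:
    - [[0,0,0,0,0,-0.01,1],[0,0,0,0,0,-0.01,1],[0,0,0,0,0,0,1]]

```text
time_s: 30.75
ee_pos: [578.9, -110.1, 95.7]
ee_rot: [180.0, 0.0, 93.5]
force: [0.8, -0.5, -0.5]
gripper_width: 20.4
gripper_force: 10.0
```

Call:
send_rows:
  targets:
    - [[0,0,0,0,0,-0.008,1],[0,0,0,0,0,-0.007,1],[0,0,0,0,0,0,1]]

```text
time_s: 31.05
ee_pos: [579.1, -110.3, 94.5]
ee_rot: [179.9, 0.0, 93.5]
force: [-2.6, 0.7, 11.1]
gripper_width: 20.9
gripper_force: 10.0
```

Call:
send_rows:
  targets:
    - [[0,0,0,0,0,0,-0.3],[0,0,0,0,0,0,-0.3],[0,0,0,0,0,0,-0.3],[0,0,0,0,0,0,-0.3],[0,0,0,0,0,0.05,-0.3],[0,0,0,0,0,0.2,-0.3],[0,0,0,0,0,0.2,-0.3],[0,0,0,0,0,0.2,-0.3],[0,0,0,0,0,0.15,-0.3]]

```text
time_s: 31.95
ee_pos: [579.4, -110.2, 256.0]
ee_rot: [179.8, 0.1, 93.5]
force: [1.0, -0.4, -0.6]
gripper_width: 59.4
gripper_force: 0.0
```

Call:
send_rows:
  targets:
    - [[0,0,-0.0865,-0.029,-0.108,0,-0.3],[0,0,-0.0865,-0.029,-0.108,0,-0.3],[0,0,-0.0865,-0.029,-0.108,0,-0.3],[0,0,-0.0865,-0.029,-0.108,0,-0.3],[0,0,-0.0865,-0.029,-0.108,0,-0.3],[0,0,-0.0865,-0.029,-0.108,0,-0.3],[0,0,-0.0865,-0.029,-0.108,0,-0.3],[0,0,-0.0865,-0.029,-0.108,0,-0.3],[0,0,-0.0865,-0.029,-0.108,0,-0.3],[0,0,-0.0865,-0.029,-0.108,0,-0.3],[0,0,-0.0865,-0.029,-0.108,-0.1,-0.3],[0,0,-0.0865,-0.029,-0.108,-0.1,-0.3]]

```text
time_s: 33.15
ee_pos: [509.4, -370.4, 213.3]
ee_rot: [179.9, -0.1, -0.3]
force: [-0.7, -0.2, -1.0]
gripper_width: 59.2
gripper_force: 0.0
```

Call:
send_rows:
  targets:
    - [[0,0,0,0,0,0,-0.3],[0,0,0,0,0,0,-0.3],[0,0,0,0,0,0,-0.3]]

```text
time_s: 33.45
ee_pos: [510.0, -368.8, 213.7]
ee_rot: [180.0, -0.1, 0.1]
force: [0.6, -0.4, 0.7]
gripper_width: 59.2
gripper_force: 0.0
```

```bash
cat > bar.py <<'E'
from h import *
np.set_printoptions(precision=1,suppress=True)
s=env.state();print(np.array(s["ee_pos"]),np.array(s["ee_rot"]),s["time_s"])
for n in ("wrist","top"):
    c,p,d=grab(n);P=cloud(c,d)
    B=P[(abs(P[:,0]-509)<55)&(abs(P[:,1]+370)<25)&(P[:,2]>32)&(P[:,2]<55)]
    print(n,len(B),np.percentile(B,[2,50,98],axis=0),cv2.minAreaRect(B[:,:2].astype(np.float32)))
    r=cv2.fitLine(B[:,:2].astype(np.float32),cv2.DIST_HUBER,0,.01,.01).ravel();print(r,np.degrees(np.arctan(r[1]/r[0])))
E
python3 bar.py; python3 -c "
from h import *
for n in('top','scene'):
    c,p,d=grab(n,n+'6.png');P=cloud(c,d)
    for x,y in((571,13),(575,-49),(578.5,-110.5)):
        Q=P[(np.hypot(P[:,0]-x,P[:,1]-y)<22)&(P[:,2]>125)];print(n,Q.mean(0).round(1),np.percentile(Q[:,2],97).round(1))
"
```

```text
[ 510.  -368.8  213.7] [180.   -0.1   0.1] 33.45
wrist 729 [[ 472.6 -376.2   41.9]
 [ 512.9 -369.2   45.7]
 [ 548.4 -363.1   47.5]] ((510.03741455078125, -369.7237243652344), (13.258630752563477, 79.01408386230469), 89.895263671875)
[   1.     0.   511.7 -369.2] 0.10020871
top 357 [[ 469.9 -375.    33.4]
 [ 506.6 -365.4   43.8]
 [ 545.6 -361.3   47.6]] ((507.39410400390625, -368.2060852050781), (78.16793823242188, 16.917083740234375), 0.19307342171669006)
[   1.    -0.   506.1 -365.5] -0.08481477
top [569.5  14.4 138.1] 141.8
top [573.2 -46.7 137.9] 142.5
top [ 577.5 -108.2  134.5] 137.9
scene [568.7  17.7 137. ] 141.7
scene [573.  -44.  136.3] 142.4
scene [ 577.4 -106.   133.7] 137.9
```

View pics/scene6.png

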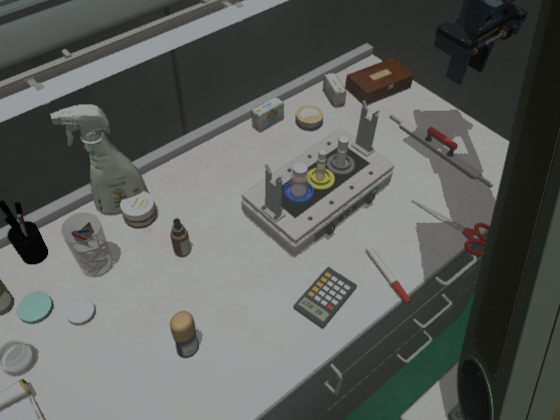

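All three samples stand seated, with tops at 142, 142 and 138 mm. The bar lies at right with its grip at 442,138, and the dropper (180,240) and roll-on (184,330) are unmoved. Now I'll pick up the bar.

Call:
send_rows:
  targets:
    - [[0,0,0,0,-0.003,-0.2,-0.3],[0,0,0,0,0,-0.2,-0.3],[0,0,0,0,0,-0.2,-0.3],[0,0,0,0,0,-0.2,-0.3],[0,0,0,0,0,-0.1,-0.3],[0,0,0,0,0,-0.06,-0.3],[0,0,0,0,0,0,-0.3],[0,0,0,0,0,0,1],[0,0,0,0,0,0,1],[0,0,0,0,0,0,1],[0,0,0,0,0,0,1],[0,0,0,0,0,0,1]]
  grip_force: 40

```text
time_s: 34.85
ee_pos: [509.4, -370.0, 20.9]
ee_rot: [180.0, -0.0, 0.0]
force: [-1.3, 0.5, -0.2]
gripper_width: 22.3
gripper_force: 0.0
```

Call:
send_rows:
  targets:
    - [[0,0,0,0,0,0,1],[0,0,0,0,0,0,1],[0,0,0,0,0,0,1],[0,0,0,0,0,0,1],[0,0,0,0,0,0.03,1],[0,0,0,0,0,0.15,1],[0,0,0,0,0,0.24,1],[0,0,0,0,0,0.24,1],[0,0,0,0,0,0.24,1],[0,0,0,0,0,0.24,1],[0,0,0,0,0,0.2,1],[0,0,0,0,0,0,1]]

```text
time_s: 36.05
ee_pos: [511.3, -371.4, 295.6]
ee_rot: [179.5, -0.6, 0.0]
force: [0.3, -0.7, -1.7]
gripper_width: 13.6
gripper_force: 40.0
```

Call:
send_rows:
  targets:
    - [[0,0,0.0863,0.027,0.134,0,1],[0,0,0.0863,0.027,0.134,0,1],[0,0,0.0863,0.027,0.134,0,1],[0,0,0.0863,0.027,0.134,0,1],[0,0,0.0863,0.027,0.134,0,1],[0,0,0.0863,0.027,0.134,0,1],[0,0,0.0863,0.027,0.134,0,1],[0,0,0.0863,0.027,0.134,0,1],[0,0,0.0863,0.027,0.134,0,1],[0,0,0.0863,0.027,0.134,0,1],[0,0,0.0863,0.027,0.134,0,1],[0,0,0.0863,0.027,0.134,0,1]]

```text
time_s: 37.25
ee_pos: [573.3, -47.0, 286.7]
ee_rot: [-179.8, -0.0, 93.6]
force: [-0.5, -1.0, -2.5]
gripper_width: 13.8
gripper_force: 40.0
```

Call:
send_rows:
  targets:
    - [[0,0,0,0,0,-0.1,1],[0,0,0,0,0,-0.1,1],[0,0,0,0,0,0,1],[0,0,0,0,0,0,1],[0,0,0,0,0,0,1]]

```text
time_s: 37.75
ee_pos: [574.4, -48.5, 249.1]
ee_rot: [179.9, 0.0, 93.2]
force: [-0.6, 0.2, -0.8]
gripper_width: 13.9
gripper_force: 40.0
```

```bash
cat > bar2.py <<'E'
from h import *
np.set_printoptions(precision=1,suppress=True)
for n in ("wrist","top","scene"):
    s=env.state();e=np.array(s["ee_pos"]);print(e,np.array(s["ee_rot"]),s["time_s"])
    c,p,d=grab(n,"b_"+n+".png");P=cloud(c,d); b=e[2]-21
    # plate top points, and pins
    B=P[(abs(P[:,0]-e[0])<30)&(abs(P[:,1]-e[1])<160)&(abs(P[:,1]-e[1])>50)&(P[:,2]>b+2)&(P[:,2]<b+18)]
    if len(B)>20:
        r=cv2.fitLine(B[:,:2].astype(np.float32),cv2.DIST_HUBER,0,.01,.01).ravel()
        a=np.degrees(np.arctan(-r[0]/r[1])); u=np.array([-np.sin(np.radians(a)),np.cos(np.radians(a))])
        t=(B[:,:2]-e[:2])@u; print(n,len(B),"yaw",a,"x at TCP y",r[2]+(e[1]-r[3])*r[0]/r[1],"ends",t.min(),t.max(),"z",[np.percentile(B[(t>0)==k,2],95) if ((t>0)==k).any() else None for k in(True,False)])
    T=P[(P[:,2]>166)&(P[:,2]<186)&(abs(P[:,0]-575)<40)]
    for y in(84,-182): 
        Q=T[abs(T[:,1]-y)<12]; 
        if len(Q): print("bracket",y,len(Q),np.percentile(Q,[2,50,98],axis=0).tolist())
E
python3 bar2.py
```

```text
[574.4 -48.5 249.1] [179.9   0.   93.2] 37.75
wrist 5611 yaw 3.569502 x at TCP y 575.9649090147337 ends -63.96997872578888 145.72194069856963 z [np.float64(241.65222975807674), np.float64(241.39990308726559)]
bracket 84 363 [[546.8820018788265, 77.74533557614228, 166.31222309172833], [559.8006855600096, 81.03979667027173, 174.71911724513745], [589.1848739033724, 85.0547641203475, 181.41214033898154]]
[574.5 -48.5 249.3] [179.9   0.   93.2] 37.8
top 735 yaw 4.223015 x at TCP y 575.0199917372738 ends -148.88239194630066 149.70019508311674 z [np.float64(241.6307520611904), np.float64(238.9345331501399)]
bracket 84 30 [[546.5454426038958, 79.00564608579974, 166.23586498147364], [553.6781188498637, 82.4840382722553, 171.74592027991926], [579.8666836231471, 85.59550230511906, 180.26824223916438]]
[574.5 -48.5 249.3] [179.9   0.   93.2] 37.85
scene 629 yaw 3.4149144 x at TCP y 572.5426045643072 ends -107.45921642797735 151.1172014515383 z [np.float64(241.8485180526442), np.float64(242.15530560035364)]
bracket 84 62 [[547.3228931940076, 81.37666312236196, 166.38570192973637], [579.0651035192594, 85.01590681963904, 172.93424885857763], [587.3747226464563, 88.81323859821875, 180.57973216785555]]
bracket -182 52 [[563.0132712898103, -184.91304015287034, 166.37847171060275], [595.1337905252327, -180.4547630069143, 171.3090167869534], [604.500581593583, -177.64506822147942, 180.51224172190226]]
```

Call:
send_rows:
  targets:
    - [[0,0,0,0.005,0,-0.1,1],[0,0,0,0,0,-0.1,1],[0,0,0,0,0,-0.06,1],[0,0,0,0,0,-0.03,1],[0,0,0,0,0,0,1],[0,0,0,0,0,0,1]]

```text
time_s: 38.5
ee_pos: [575.6, -48.3, 191.2]
ee_rot: [179.9, 0.0, 93.2]
force: [-0.5, -0.3, -0.7]
gripper_width: 13.4
gripper_force: 40.0
```

```bash
sed -i 's/b_"+n/b2_"+n/' bar2.py; python3 bar2.py; python3 -c "
import cv2
a=cv2.imread('pics/b2_wrist.png');b=cv2.imread('pics/b2_scene.png')[60:260,200:420]
b=cv2.resize(b,None,fx=2.5,fy=2.5);cv2.imwrite('pics/b2s.png',b)"
```

```text
[575.6 -48.3 191.2] [179.9   0.   93.2] 38.5
wrist 6036 yaw 3.3185198 x at TCP y 576.4254508467179 ends -64.16867072506828 145.88005214230247 z [np.float64(183.78073919391284), np.float64(183.802729829537)]
bracket 84 1599 [[548.1212212835187, 73.0497795018973, 166.57892222129271], [568.981245656411, 81.79037486207315, 179.82483668622933], [588.3601768495379, 95.07839299871185, 182.55429650687486]]
[575.7 -48.4 191.4] [179.9   0.   93.2] 38.55
top 658 yaw 6.2552347 x at TCP y 579.9289092070263 ends -137.55309168166724 148.95038735198747 z [np.float64(183.69421705638152), np.float64(180.4080168607321)]
bracket 84 127 [[546.6066197096409, 72.2041604936096, 166.6424142648064], [567.5548275423688, 83.63625069853548, 178.83473563617244], [587.5453582813866, 94.9003722276194, 182.57909866798062]]
bracket -182 12 [[598.8962162734501, -183.74562303960315, 174.12523975833872], [601.27128227406, -180.39060401660157, 178.09069138298128], [603.25818811628, -178.38108826384493, 180.77067758954732]]
[575.7 -48.3 191.4] [179.9   0.   93.2] 38.6
scene 578 yaw 3.480443 x at TCP y 573.997251544118 ends -135.95125703858866 151.6920125237677 z [np.float64(184.18967823683485), np.float64(184.67895501604852)]
bracket 84 121 [[547.3396111700928, 72.7177622729038, 166.192498207215], [566.8023619482562, 84.55533717633998, 178.15078395295015], [587.196526905477, 94.63105715320948, 182.2906517224707]]
bracket -182 10 [[563.2679268116033, -185.1075860830985, 166.1394746180318], [565.89217913087, -182.2172241672274, 170.25911181214207], [568.8683209983592, -180.27511461989917, 180.8674952910766]]
```

View pics/b2s.png

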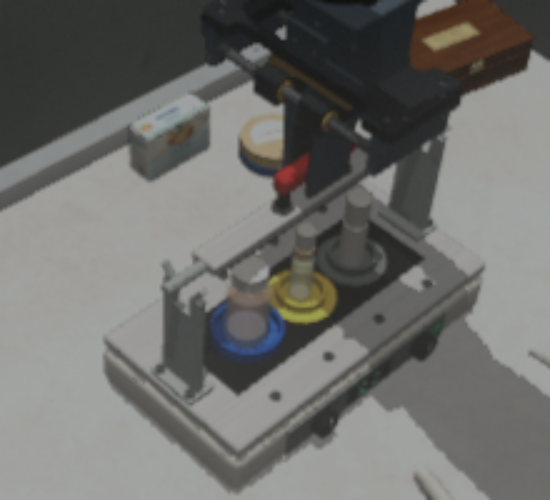

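The near pin sits between the bracket lips (crop 182,280) and the bar is level over the three caps. I'll lower it into the slots.

Call:
send_rows:
  targets:
    - [[0,0,0,0,0,-0.03,1],[0,0,0,0,0,-0.03,1],[0,0,0,0,0,-0.02,1],[0,0,0,0,0,-0.015,1],[0,0,0,0,0,0,1]]

```text
time_s: 39.15
ee_pos: [574.7, -48.2, 170.6]
ee_rot: [-179.9, -0.0, 93.2]
force: [-0.6, 0.1, -2.2]
gripper_width: 13.7
gripper_force: 40.0
```

Call:
send_rows:
  targets:
    - [[0,0,0,0,0,-0.008,1],[0,0,0,0,0,-0.007,1],[0,0,0,0,0,0,1]]

```text
time_s: 39.45
ee_pos: [575.0, -48.3, 168.3]
ee_rot: [-180.0, -0.0, 93.2]
force: [-0.6, -0.1, -2.4]
gripper_width: 13.7
gripper_force: 40.0
```

Call:
send_rows:
  targets:
    - [[0,0,0,0,0,-0.006,1],[0,0,0,0,0,-0.004,1],[0,0,0,0,0,0,1]]

```text
time_s: 39.75
ee_pos: [575.1, -48.3, 166.5]
ee_rot: [180.0, 0.0, 93.2]
force: [-0.1, -0.4, -0.5]
gripper_width: 13.6
gripper_force: 40.0
```

Force is starting to rise (bar weight coming off). Next: release and retreat straight up.

Call:
send_rows:
  targets:
    - [[0,0,0,0,0,-0.003,1],[0,0,0,0,0,0,1],[0,0,0,0,0,0,-0.3],[0,0,0,0,0,0,-0.3],[0,0,0,0,0,0,-0.3],[0,0,0,0,0,0,-0.3],[0,0,0,0,0,0,-0.3],[0,0,0,0,0,0.05,-0.3],[0,0,0,0,0,0.15,-0.3],[0,0,0,0,0,0.2,-0.3],[0,0,0,0,0,0.2,-0.3]]

```text
time_s: 40.85
ee_pos: [574.8, -48.2, 287.7]
ee_rot: [-180.0, -0.0, 93.2]
force: [0.6, -0.3, -0.4]
gripper_width: 59.3
gripper_force: 0.0
```

Call:
send_rows:
  targets:
    - [[0,0,0,-0.1,-0.2,0.05,-0.3],[0,0,0,-0.1,-0.2,0.05,-0.3],[0,0,0,-0.1,-0.2,0,-0.3],[0,0,0,-0.1,-0.2,0,-0.3],[0,0,0,-0.1,-0.2,0,-0.3],[0,0,0,-0.1,-0.2,0,-0.3],[0,0,0,0,-0.2,0,-0.3],[0,0,0,0,-0.2,0,-0.3],[0,0,0,0,0,0,-0.3],[0,0,0,0,0,0,-0.3]]

```text
time_s: 41.85
ee_pos: [454.8, -368.7, 305.9]
ee_rot: [180.0, -0.0, 93.2]
force: [0.2, 0.9, 0.3]
gripper_width: 59.2
gripper_force: 0.0
```

Run:
```python
from h import *
np.set_printoptions(precision=1,suppress=True)
for n in("top","scene"):
    c,p,d=grab(n,n+"9.png");P=cloud(c,d)
    B=P[(abs(P[:,0]-575)<30)&(abs(P[:,1]+48)<112)&(P[:,2]>149)&(P[:,2]<164)]
    for y0,y1 in((-160,-110),(20,62)):
        b=B[(B[:,1]>y0)&(B[:,1]<y1)]; print(n,y0,np.percentile(b[:,2],[50,90]),np.median(b[:,0]))
    G=P[(abs(P[:,0]-575)<30)&(abs(P[:,1]+48)<60)&(P[:,2]>180)]; print(np.percentile(G,[2,98],axis=0))
a=cv2.imread("pics/scene9.png")[60:260,200:420];b=cv2.imread("pics/top9.png")[100:300,130:480]
cv2.imwrite("pics/f.png",np.hstack([cv2.resize(a,(374,340)),cv2.resize(b,(420,240)) if 0 else cv2.copyMakeBorder(cv2.resize(b,(420,240)),0,100,0,0,0)]))
```

```text
top -160 [156.9 158.8] 578.6528483780472
top 20 [156.8 158.7] 568.803359135724
[[566.6 -85.5 181. ]
 [581.6  -9.3 193.3]]
scene -160 [156.9 158.8] 577.6429298127916
scene 20 [157.3 159.1] 567.7973602768725
[[566.5 -83.  180.8]
 [581.7  -8.  193.3]]
```

View pics/f.png

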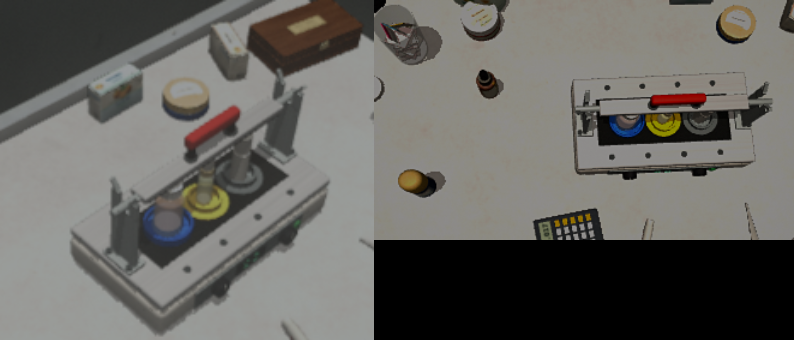

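The bar is seated level: plate top at about 158 mm at both ends, with both pins in their slots. The samples stand in the right cups, and the dropper and roll-on are where they were. Handing in.

```bash
python3 -c "
from workcell import env
print(env.job_done())"
```

```text
the job is handed in; nothing more can be done
None
```

I loaded the shaker and handed the job in at about 42 s: orange bottle in the blue cup, vial (left, yellow cup) and stick (right, grey cup) in the narrow cups, the bar level in both brackets over the caps, and the dropper and roll-on not touched.

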